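# Drop a used culture dish through the flap of the bench waste bin

### The job

Throw away the used petri dish that lies in the lane on top of the yellow waste bin: with one finger press the black bar of the self-closing red flap down and hold it, so that the flap swings open beside the dish, and with the other finger push the dish along the lane through the opening. Only push the dish, never lift it or slide it onto the closed flap; keep the flap held open until the dish has dropped into the bin, then let the flap swing shut. Leave the clean dish, the reagent bottle and the tape roll round the bin where they are.

Things in the scene. Friction and masses are not known exactly. Their poses are not given: they have to be found in the camera images.
- waste_bin: yellow waste bin of slippery plastic, fixed. Origin on the worktop under the centre line of the dish lane; x axis = push direction (away from the robot), y left, z up. Spans x -0.100..0.100, y -0.074..0.098, top z 0.170. White deck: x -0.100..0.020, y -0.074..0.035, top z 0.170; on it the lane along x at y = 0, 61 mm between two rails 3 mm wide, 9 mm high, which run on over the opening; its near end is open. Inside floor z 0.024.
- deck_edge (a point): far end of the white deck on the lane's centre line, at deck height (bin frame 0.020, 0, 0.170); axes as the bin's. The dish tips into the open bin once its centre passes this edge. Beyond it lies the opening (bin x 0.020..0.096, y -0.038..0.037), closed by the red flap, whose plate is level with the deck.
- push_bar (a point): centre of the flap's black round push bar: 20 mm thick, 175 mm long, along the bin's x (bin x -0.090..0.085), left of the lane, beside deck and opening alike. Shut: centre line at bin y 0.049, z 0.1943, its top 34 mm above the deck; free space above. Pressed to 0.75 rad: top about 5 mm above the deck, centre line at bin y 0.048. Keep it pressed while sliding a finger along it.
- flap (a joint): angle of the red flap, rad: 0 shut, 0.95 stop. Rigid L-shaped plate carrying the push bar; hinge parallel to the bin's x at bin y 0.0855, z 0.178, left of the bar; pressing the bar down swings the plate down into the bin. A spring shuts it within a second when let go. The bar needs about 3 N to start, 6 N at 0.75 rad; 0.65 rad or more lets the dish fall. The shut flap carries the dish.
- dish: the used petri dish with pink-red contents, lid on: a flat disc 54 mm in diameter where it is touched (58 mm rim as seen) and 12 mm high, about 30 g. Origin at the centre of its underside, z up. It starts lying on the deck in the lane, its centre 25 to 52 mm before the deck's far edge.
- clean_dish: a clean petri dish with pale contents, 58 mm in diameter, 12 mm high, on the worktop to the right of the bin; not to be moved. Origin under its centre.
- reagent_bottle: white dropper bottle with a red cap, 35 mm in diameter, 86 mm high, standing on the worktop to the right of the bin; not to be moved. Origin under its centre.
- tape: roll of white tape, 62 mm in diameter, 20 mm high, on the worktop behind the bin; not to be moved. Origin under its centre.
There are look-alikes about, which are no part of the job. What is shaped like the dish but brown is not meant.

How it is judged (in metres and radians):
On the way, in this order (a step that is already met when the one before it is completed fails the run):
1. the flap is pressed open (more than 0.4 rad) by the fingers while the dish still lies on the deck (value of joint flap above 0.4 rad and contact force between the fingers and flap above 0.3 N and x of dish in the frame of waste_bin below 0.015 m and z of dish in the frame of waste_bin above 0.165 m), for 0.1 s.
2. the dish has been pushed through and dropped while the fingers hold the flap open (z of dish in the frame of waste_bin below 0.145 m and value of joint flap above 0.3 rad and contact force between the fingers and flap above 0.3 N), for 0.05 s.
At the end, for the whole second after the job is handed in: the used dish lies at rest inside the bin, more than 50 mm below the deck, the flap has swung shut (under 0.08 rad), and the clean dish, reagent bottle and tape roll are within 15 mm of where they stood (z of dish in the frame of waste_bin between 0 and 0.12 m and x of dish in the frame of waste_bin between -0.098 and 0.098 m and y of dish in the frame of waste_bin between -0.072 and 0.096 m and value of joint flap below 0.08 rad and linear speed of dish below 0.03 m/s and distance of each of clean_dish, reagent_bottle, tape from where it was at the start of the episode below 0.015 m); the robot touches nothing.
It fails at once if the used dish is lifted more than 15 mm off the deck (z of dish in the frame of waste_bin above 0.185 m).
It fails at once if the used dish is slid onto the closed flap (x of dish in the frame of waste_bin above 0.03 m and z of dish in the frame of waste_bin above 0.162 m and value of joint flap below 0.15 rad).
It fails at once if the clean petri dish is moved by more than 15 mm (distance of clean_dish from where it was at the start of the episode above 0.015 m).
It fails at once if the reagent bottle is moved by more than 15 mm (distance of reagent_bottle from where it was at the start of the episode above 0.015 m).
It fails at once if the tape roll is moved by more than 15 mm (distance of tape from where it was at the start of the episode above 0.015 m).
It also fails if it takes over 38 s, if anything falls off the work surface, if the arm or the gripper's body presses on something with over 40 N, if the wrist force passes 120 N, or if a joint passes its speed limit or range.

### The arm

A 6-joint arm with a two-finger parallel gripper is mounted at the origin on a cart in front of the work surface, level with it; the furniture and walls round the work are solid. World frame = base frame: x ahead of the robot, y to its left, z up, the work surface at z = 0. Lengths are in m, angles in degrees, forces in N, time in s.
With the tool pointing down it reaches from about 0.4 to 0.825 m from the base axis. Payload 7 kg.
Tool frame: the origin (TCP) lies at the very end of the fingers, on their centre line; the grasp point (between the pads) lies 19 mm behind it (ctrl.grip_point_offset is the distance from the TCP to the grasp point, in m); x points along the fingers, z is the direction in which the jaws open and shut, and the axes are right-handed (so a half turn about x gives the same grasp; the last joint's range is limited). The gripper opens to 88 mm and grips with 3 to 60 N. Pads are 19 mm wide; open, the fingers measure 130 mm over their backs; the gripper's body (78 mm by 193 mm) begins 47 mm behind the grasp point.
Start: joints at [92.71, 20.546, 0.682, 0, -70.136, -16.507], TCP at [0.161, 0.655, 0.227] pointing down, gripper open.
Joint ranges: [-176.03, 176.03], [-82.01, 121.73], [-58.28, 71.71], [-173.87, 95.51], [-174.79, -0.11], [-173.66, 173.66]. Speed limits (degrees/s): [136.94, 136.94, 172.46, 180, 180, 180].

### API

Orientations are given as [roll, pitch, yaw] about the fixed x, y, z axes, in that order (R = Rz(yaw) Ry(pitch) Rx(roll)).
In Python, from plant import get_obs, snapshot, calibration, close_job, ctrl gives the robot as it stands.
- The arm moves only by the tool move_arm, never from a script. Its argument "commands" is a list that holds one entry, the list of rows, each a list of 4 numbers: the shift along the tool's x, y, z in cm, then the turn about the tool's x in rad. In form: [[[dx, dy, dz, spin], ...]]. A call has 1 to 8 rows; each row shifts and turns the commanded pose from where the row before left it, along the tool's axes as they then stand; what a row does not reach is not made up. A row lasts 1/10 s, in which the tool goes at most 50 mm and 8.59 degrees, less where a joint would pass 70% of its speed; a pose out of reach is approached as far as the arm can. A call with a gripper value outside its range is refused whole. "jaw" is the finger opening in cm, from 0 to 8.76, set as the call begins (left out, the last holds). The fingers move at their own pace and stop on an object; the grip force is fixed at half the most. Time passes only in rows, so rows that do not move let the fingers close. It gives the time, the measured TCP pose, the force and the opening at its end, in the units of the state.
- get_obs(): the state, without advancing time (a new reading comes with each control period).
- snapshot(name): name is "scene" or "side" or "wrist"; returns (picture, depth): 420x560x3 uint8, red, green, blue; 420x560 float32, m along the optical axis (not along the pixel's ray), 0 where there is no reading.
- calibration(name): a dict with "mtx" (3x3 intrinsics, pixels), "T" (4x4, takes a point from camera to world coordinates); the wrist camera has in their place "tool_from_camera" (4x4, takes a point from camera to tool coordinates, whose origin is the TCP and whose axes are the tool frame's). Camera axes: x right, y up, looking along -z (the intrinsics and any distortion apply to the point x, -y, -z); pixel columns grow to the right and rows downward; lengths in m; the calibration is good to about 2 mm. A picture is of the moment at which its call begins: read the wrist's pose just before it. calibration takes no time and is no camera call.
- close_job(): hands the job in, once; it reports no verdict.
The state is a dict: "clock": time; "joint_pos": joint angles; "qvel": joint speeds; "tau": joint torques, N m; "tool_pos": TCP position; "orientation": TCP orientation; "force": force on the tool from outside, world axes, zero at the start; "moment": the same for the moment, N m; "opening": finger opening in m.
Only numpy, scipy, OpenCV 4.12 (cv2) and the standard library are available. Lean on these libraries where they do the work, as an engineer would, in place of code of your own. Each camera call takes 0.05 s, during which the arm holds its last target. There are 200 camera calls.

## Working session

There is one attempt and no reset: what is moved stays moved. The work goes in short steps, Python scripts to look and compute and a tool call to move; the robot and the scene stay as the last step left them, time stands still between calls to the robot, and variables do not carry over. Pictures are saved under pics/ and viewed, about 8 in all and at most 12, crops included, and the job is handed in when it is done.

Besides the shell and the picture viewer there is one more tool, called after "Call:" as name([rows], argument=value, ...), one row to a line, values as JSON. move_arm: Moves the arm, as the interface text tells. Its arguments: {"type":"object","properties":{"commands":{"type":"array"},"jaw":{"type":"number"}},"required":["commands"]}

```bash
mkdir -p pics; ls; python3 - <<'E'
from plant import *
import cv2,numpy as np
o=get_obs();print({k:np.round(v,3) if not isinstance(v,str) else v for k,v in o.items()})
print(calibration("scene"),calibration("side"),calibration("wrist"))
for n in ["scene","wrist"]:
    p,d=snapshot(n);np.savez(f"pics/{n}0.npz",p=p,d=d);cv2.imwrite(f"pics/{n}0.png",p[:,:,::-1])
E
```

```text
pics
{'clock': np.float64(0.0), 'joint_pos': array([ 9.2711e+01,  2.0591e+01,  6.3400e-01, -1.9000e-02, -7.0133e+01,
       -1.6508e+01]), 'qvel': array([-0.034,  0.003, -0.13 ,  0.041,  0.045,  0.028]), 'tau': array([ 1.0000e-03, -5.8272e+01,  2.9306e+01,  6.9980e+00,  7.0000e-03,
       -0.0000e+00]), 'tool_pos': array([0.161, 0.655, 0.226]), 'orientation': array([  5.368,  89.908, -98.435]), 'force': array([-0.104, -0.033, -0.367]), 'moment': array([-0.019, -0.004,  0.014]), 'opening': np.float64(0.088)}
{'mtx': array([[493.99690058,   0.        , 281.33264868],
       [  0.        , 493.99690058, 209.75576314],
       [  0.        ,   0.        ,   1.        ]]), 'T': array([[-0.06777204,  0.78684416, -0.61341929, -0.08118682],
       [-0.99761253, -0.06162389,  0.03117254, -0.16172302],
       [-0.01327335,  0.6140674 ,  0.78914197,  0.96400246],
       [ 0.        ,  0.        ,  0.        ,  1.        ]])} {'mtx': array([[539.88469677,   0.        , 280.70671387],
       [  0.        , 539.88469677, 212.32896459],
       [  0.        ,   0.        ,   1.        ]]), 'T': array([[ 0.16356766,  0.77053999, -0.61604687, -0.16471387],
       [-0.98652501,  0.12538441, -0.10510544, -0.35553748],
       [-0.00374527,  0.62493749,  0.78066581,  1.04276812],
       [ 0.        ,  0.        ,  0.        ,  1.        ]])} {'mtx': array([[355.5870476 ,   0.        , 279.57132337],
       [  0.        , 355.5870476 , 207.16223364],
       [  0.        ,   0.        ,   1.        ]]), 'tool_from_camera': array([[ 4.17546285e-04,  2.47300723e-01, -9.68938686e-01,
        -1.58528265e-01],
       [ 2.00986284e-04,  9.68938731e-01,  2.47300821e-01,
         6.65162242e-02],
       [ 9.99999893e-01, -2.98002925e-04,  3.54872714e-04,
        -6.72718378e-04],
       [ 0.00000000e+00,  0.00000000e+00,  0.00000000e+00,
         1.00000000e+00]])}
```

View pics/scene0.png

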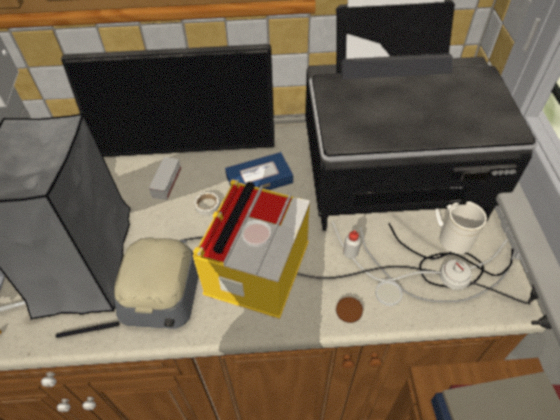

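View pics/wrist0.png

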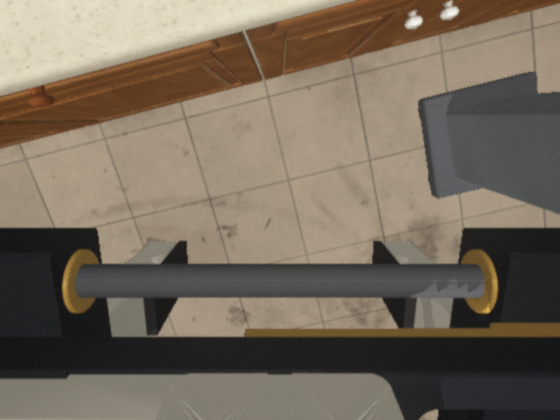

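The scene shows the bin at about (255,250), with the black bar from (222,248) to (252,187) and the used dish at (257,233). The wrist camera only sees the floor. Next I measure the bin and dish in both fixed cameras.

```bash
cat > h.py <<'E'
from plant import *
import cv2,numpy as np
from scipy.spatial.transform import Rotation as R
def Tw(n,o=None):
    c=calibration(n)
    if n!="wrist": return c["mtx"],c["T"]
    o=o or get_obs();T=np.eye(4);T[:3,:3]=R.from_euler("xyz",o["orientation"],degrees=True).as_matrix();T[:3,3]=o["tool_pos"]
    return c["mtx"],T@c["tool_from_camera"]
def rays(K,uv):
    uv=np.asarray(uv,float).reshape(-1,2)
    return np.c_[(uv[:,0]-K[0,2])/K[0,0],-(uv[:,1]-K[1,2])/K[1,1],-np.ones(len(uv))]
def onplane(K,T,uv,z):
    d=rays(K,uv)@T[:3,:3].T; return T[:3,3]+d*((z-T[2,3])/d[:,2])[:,None]
def cloud(K,T,dep):
    h,w=dep.shape;u,v=np.meshgrid(np.arange(w),np.arange(h))
    r=rays(K,np.c_[u.ravel(),v.ravel()])*dep.reshape(-1,1)
    return (r@T[:3,:3].T+T[:3,3]).reshape(h,w,3)
E
python3 - <<'E'
from h import *
for n in ["scene","side"]:
    p,d=snapshot(n);K,T=Tw(n);P=cloud(K,T,d)
    cv2.imwrite(f"pics/{n}1.png",p[:,:,::-1])
    hsv=cv2.cvtColor(p,cv2.COLOR_RGB2HSV).astype(int);H,S,V=hsv[...,0],hsv[...,1],hsv[...,2]
    z=P[...,2];ok=(d>0)&(P[...,0]>.3)&(P[...,0]<.85)&(abs(P[...,1])<.4)
    yel=ok&(H>20)&(H<35)&(S>150)&(V>120); c0=np.median(P[yel],0);print(n,"yellow",c0)
    near=ok&(np.hypot(P[...,0]-c0[0],P[...,1]-c0[1])<.2)
    bar=near&(V<60)&(z>.17)&(z<.22)
    m=np.uint8(bar);_,l,st,_=cv2.connectedComponentsWithStats(m);i=1+st[1:,4].argmax();bar=l==i
    v,u=np.nonzero(bar);X=onplane(K,T,np.c_[u,v],.1993)
    vx,vy,x0,y0=cv2.fitLine(np.float32(X[:,:2]),cv2.DIST_HUBER,0,.01,.01).ravel()
    if vx<0:vx,vy=-vx,-vy
    t=(X[:,0]-x0)*vx+(X[:,1]-y0)*vy
    print("bar n",bar.sum(),"yaw",np.degrees(np.arctan2(vy,vx)),"len",np.ptp(t),"mid",x0+vx*(t.max()+t.min())/2,y0+vy*(t.max()+t.min())/2,"z",np.percentile(z[bar],[5,50,95]))
    pink=near&((H>165)|(H<8))&(S>35)&(S<120)&(z>.16)&(z<.2)
    _,l,st,ce=cv2.connectedComponentsWithStats(np.uint8(pink));i=1+st[1:,4].argmax()
    print("pink",st[i],ce[i],onplane(K,T,ce[i],.181),"z",np.median(z[l==i]))
    v,u=np.nonzero(l==i);X=onplane(K,T,np.c_[u,v],.181);print("ext",np.ptp(X,0))
    wh=near&(S<40)&(V>120)&(z>.16)&(z<.18);print("deck z",np.median(z[wh]),wh.sum())
    cv2.imwrite(f"pics/{n}z.png",cv2.resize(p[140:330,170:330] if n=="scene" else p,None,fx=3 if n=="scene" else 1.4,fy=3 if n=="scene" else 1.4,interpolation=cv2.INTER_CUBIC)[:,:,::-1])
E
```

```text
scene yellow [ 0.41481319 -0.1322228   0.10045387]
bar n 634 yaw -22.890203 len 0.17744542116165174 mid 0.5064392627396751 -0.10003272167776091 z [0.19805169 0.20360855 0.20633549]
pink [276 198  14  26  72] [282.55555556 211.25      ] [[ 0.52348368 -0.19483918  0.181     ]] z 0.17692919593601658
ext [6.20876563e-02 3.02043835e-02 2.22044605e-16]
deck z 0.17101903352170034 2707
side yellow [ 0.42243202 -0.1759875   0.09940616]
bar n 124 yaw 7.8933496 len 0.04929403476579565 mid 0.5751222610393829 -0.2932683724795712 z [0.1727384  0.19715474 0.21738049]
pink [219 215  22  13 182] [230.53296703 220.90659341] [[ 0.4771614  -0.14311225  0.181     ]] z 0.1820378014343365
ext [2.99723055e-02 4.46128720e-02 2.22044605e-16]
deck z 0.16999018984539338 2475
```

View pics/sidez.png

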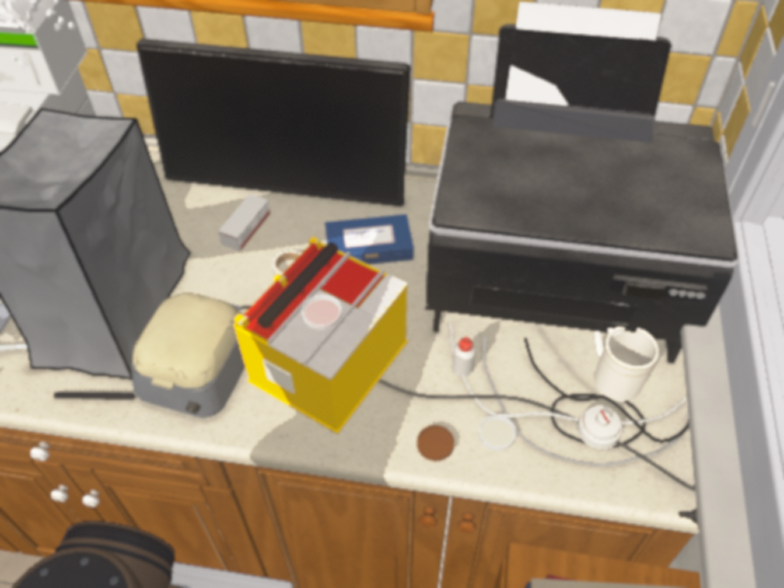

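View pics/scenez.png

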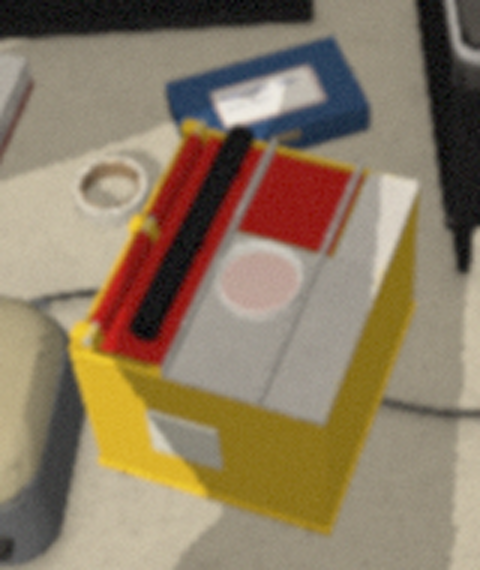

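Both close-ups agree. The bar runs along the left edge of the bin, and the dish lies in the lane just before the red opening, at crop (260,282), which is full-image (256.7,234). The tape is behind-left of the bin and the bottle and clean dish are to its right. Next: dish in the bin frame, heights of obstacles on the route, and jaw direction.

```bash
cat >> h.py <<'E'
YAW=np.radians(-22.9);ex=np.array([np.cos(YAW),np.sin(YAW),0]);ey=np.array([-ex[1],ex[0],0]);O=np.array([.4896,-.1461,0])
def tobin(p): q=np.asarray(p)-O;return np.stack([q@ex,q@ey,q[...,2]],-1)
def frombin(x,y,z): return O+x*ex+y*ey+np.array([0,0,z])
def tool(): 
    o=get_obs();return o["tool_pos"],R.from_euler("xyz",o["orientation"],degrees=True).as_matrix(),o
E
python3 - <<'E'
from h import *
K,T=Tw("scene");print("dish scene",tobin(onplane(K,T,[256.7,234],.181)))
K,T=Tw("side");print("dish side",tobin(onplane(K,T,[230.2,221.8],.181)))
p,M,o=tool();print("tool axes (cols)",M.round(3).tolist())
zz=M[:,2];a=np.degrees(np.arctan2(zz[1],zz[0]));b=np.degrees(np.arctan2(ey[1],ey[0]));print("jaw az",a,"want",b)
H=np.zeros((10,13))
for n in ["scene","side"]:
    K,T=Tw(n);p,d=snapshot(n);P=cloud(K,T,d)[d>0]
    i=((P[:,0]-.1)//.08).astype(int);j=((P[:,1]+.4)//.1).astype(int);k=(i>=0)&(i<10)&(j>=0)&(j<13)
    np.maximum.at(H,(i[k],j[k]),P[k,2])
print("cols y",np.arange(-.4,.9,.1).round(1));
for i in range(10):print(round(.1+.08*i,2),H[i].round(2))
E
```

```text
dish scene [[-0.01831823 -0.00227308  0.181     ]]
dish side [[-0.01483448 -0.00284964  0.181     ]]
tool axes (cols) [[-0.0, 0.971, -0.239], [-0.001, -0.239, -0.971], [-1.0, 0.0, 0.001]]
jaw az -103.79817743469815 want 67.1
cols y [-0.4 -0.3 -0.2 -0.1 -0.   0.1  0.2  0.3  0.4  0.5  0.6  0.7  0.8]
0.1 [0.   0.   0.01 0.26 0.26 0.   0.   0.   0.   0.   0.   0.   0.  ]
0.18 [0. 0. 0. 0. 0. 0. 0. 0. 0. 0. 0. 0. 0.]
0.26 [0.01 0.01 0.01 0.01 0.01 0.01 0.01 0.01 0.   0.   0.   0.   0.  ]
0.34 [0.02 0.02 0.18 0.18 0.11 0.11 0.02 0.02 0.01 0.   0.   0.   0.  ]
0.42 [0.02 0.17 0.2  0.21 0.11 0.36 0.36 0.33 0.02 0.   0.   0.   0.  ]
0.5 [0.27 0.26 0.21 0.21 0.11 0.35 0.34 0.33 0.02 0.   0.   0.   0.  ]
0.58 [0.28 0.28 0.21 0.19 0.02 0.58 0.58 0.33 0.   0.   0.   0.   0.  ]
0.66 [0.28 0.56 0.55 0.55 0.56 0.57 0.55 0.32 0.22 0.   0.   0.   0.  ]
0.74 [0.29 0.28 0.04 0.04 0.04 0.04 0.01 0.   0.23 0.22 0.   0.   0.  ]
0.82 [0.36 0.28 0.19 0.17 0.19 0.17 0.18 0.   0.37 0.34 0.   0.   0.  ]
```

Call:
move_arm([
  [[-4,0,0,0.0265],[-4,0,0,0.0265],[-4,0,0,0.0265],[-4,0,0,0.0265],[-4,0,0,0.0265],[-4,0,0,0.0265]],
], jaw=3.5)

```text
clock: 0.9
tool_pos: [0.161, 0.6551, 0.4684]
orientation: [-146.2, 90.0, 100.8]
force: [0.1, 1.5, 0.1]
opening: 0.0456
```

Call:
move_arm([
  [[0,3.1,2.5,0],[0,3.1,2.5,0],[0,3.1,2.5,0],[0,3.1,2.5,0],[0,3.1,2.5,0],[0,3.1,2.5,0],[0,3.1,2.5,0],[0,3.1,2.5,0]],
])

```text
clock: 1.7
tool_pos: [0.312, 0.373, 0.4668]
orientation: [-172.8, 90.0, 74.3]
force: [1.8, 0.8, 0.6]
opening: 0.0351
```

Call:
move_arm([
  [[0,2.6,2.7,0],[0,2.6,2.7,0],[0,2.6,2.7,0],[0,2.6,2.7,0],[0,2.6,2.7,0],[0,2.6,2.7,0],[0,2.6,2.7,0],[0,2.6,2.7,0]],
])

```text
clock: 2.5
tool_pos: [0.4191, 0.0932, 0.4669]
orientation: [155.6, 89.9, 42.8]
force: [1.3, 1.0, -0.0]
opening: 0.0348
```

Call:
move_arm([
  [[0,1.7,3.3,0],[0,1.7,3.4,0],[0,1.7,3.4,0],[0,1.7,3.4,0],[0,1.8,3.35,0],[0,0,0,0]],
])

```text
clock: 3.1
tool_pos: [0.4324, -0.0972, 0.4664]
orientation: [-13.1, 89.9, -126.2]
force: [0.6, -1.1, 0.2]
opening: 0.0353
```

Call:
move_arm([
  [[3.5,0,0,0],[3.5,0,0,0],[3.5,0,0,0],[3,0,0,0],[2.5,0,0,0],[0,0,0,0]],
])

```text
clock: 3.7
tool_pos: [0.4308, -0.0935, 0.3036]
orientation: [-66.6, 89.7, -179.5]
force: [-0.5, -0.4, 0.6]
opening: 0.0349
```

```bash
python3 - <<'E'
from h import *
p,M,o=tool();print(o["clock"],p,tobin(p),M.round(3).tolist(),o["opening"])
jaw=M[:,2];print("jaw az err",np.degrees(np.arctan2(-jaw[1],-jaw[0]))-67.1)
im,d=snapshot("wrist");K,T=Tw("wrist",o);np.savez("pics/w.npz",p=im,d=d)
P=tobin(cloud(K,T,d));hsv=cv2.cvtColor(im,cv2.COLOR_RGB2HSV);V=hsv[...,2];S=hsv[...,1]
v=im.copy()
for x,y,z in [(-.09,.049,.204),(.085,.049,.204),(-.1,0,.17),(.02,0,.17),(-.017,-.002,.182)]:
    w=np.linalg.inv(T)@np.r_[frombin(x,y,z),1]; u=(int(K[0,2]+K[0,0]*w[0]/-w[2]),int(K[1,2]-K[1,1]*w[1]/-w[2]));print((x,y),u);cv2.circle(v,u,4,(0,255,0),1)
cv2.imwrite("pics/w1.png",v[:,:,::-1])
E
```

```text
3.7 [ 0.43077112 -0.0935091   0.30361129] [-0.07465668  0.02555425  0.30361129] [[-0.006, 0.921, -0.389], [-0.0, -0.389, -0.921], [-1.0, -0.005, 0.002]] 0.03492957604810512
jaw az err -0.006927104572611142
(-0.09, 0.049) (249, 226)
(0.085, 0.049) (243, -35)
(-0.1, 0) (309, 225)
(0.02, 0) (313, 77)
(-0.017, -0.002) (316, 127)
```

View pics/w1.png

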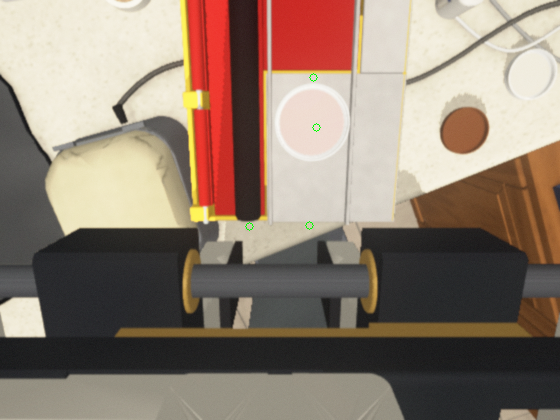

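The wrist view shows the bar's near end at (247,220) and the deck edge at v=72, against predictions of 226 and 77. The bin is therefore about 4 mm nearer in bin x than I had it. The dish centre at (312,122) is centred between the rails at 269 and 350. The tool is really at bin x ≈ -0.079, y ≈ 0.0245, so I move 1 cm forward and go down.

Call:
move_arm([
  [[2.2,0.5,0,0],[2.2,0.5,0,0],[2.2,0,0,0],[1.9,0,0,0],[0.5,0,0,0],[0,0,0,0]],
])

```text
clock: 4.35
tool_pos: [0.4426, -0.0976, 0.2175]
orientation: [90.5, 90.0, -22.4]
force: [0.0, -0.3, 0.4]
opening: 0.0349
```

Call:
move_arm([
  [[0.5,0,0,0],[0.5,0,0,0],[0.5,0,0,0],[0.5,0,0,0],[0,0,0,0]],
])

```text
clock: 4.85
tool_pos: [0.4421, -0.0983, 0.1967]
orientation: [39.2, 89.9, -73.7]
force: [-1.3, -2.5, 4.7]
opening: 0.035
```

```bash
python3 - <<'E'
from h import *
p,M,o=tool();print(o["clock"],tobin(p),o["force"],o["moment"],o["opening"])
im,d=snapshot("wrist");cv2.imwrite("pics/w2.png",im[:,:,::-1])
E
```

```text
4.85 [-0.06236595  0.02553318  0.19674739] [-1.34733477 -2.48901226  4.73051719] [-0.83189881  0.36633085  0.02789533] 0.03501334476900156
```

View pics/w2.png

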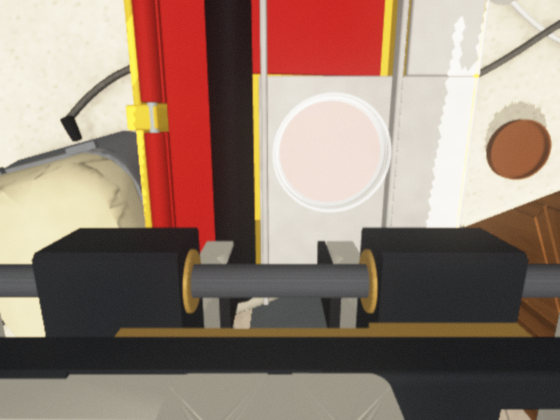

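Contact: 4.7 N with the bar already down about 7 mm. The finger is behind the dish, whose lower rim is at v≈211, and between the rails. Press on.

Call:
move_arm([
  [[0.5,0,0,0],[0.5,0,0,0],[0.5,0,0,0],[0.5,0,0,0],[0.2,0,0,0],[0,0,0,0],[0,0,0,0]],
])

```text
clock: 5.6
tool_pos: [0.4424, -0.098, 0.1752]
orientation: [86.5, 89.9, -26.4]
force: [-1.5, -3.0, 5.7]
opening: 0.0351
```

```bash
python3 - <<'E'
from h import *
p,M,o=tool();print(o["clock"],tobin(p),o["force"],o["moment"])
im,d=snapshot("wrist");K,T=Tw("wrist",o);P=tobin(cloud(K,T,d))
# plate depth in the opening
k=(d>0)&(P[...,0]>.04)&(P[...,0]<.08)&(abs(P[...,1])<.03)
for y in (-.02,0,.02):
    q=P[k&(abs(P[...,1]-y)<.004)] if 1 else 0;print(y,np.median(q[:,2]) if len(q) else None)
q=P[(d>0)&(P[...,0]<.12)&(P[...,0]>.02)];print("below deck pts",np.percentile(q[:,2],[5,25,50]))
cv2.imwrite("pics/w3.png",im[:,:,::-1])
E
```

```text
5.6 [-0.06222089  0.02593808  0.17518537] [-1.52060155 -2.97271916  5.72366636] [-1.02408316  0.28288271  0.01180711]
-0.02 0.02433645199445686
0 0.024401834643378667
0.02 0.10606596403276163
below deck pts [-0.00033704  0.0011404   0.10219268]
```

View pics/w3.png

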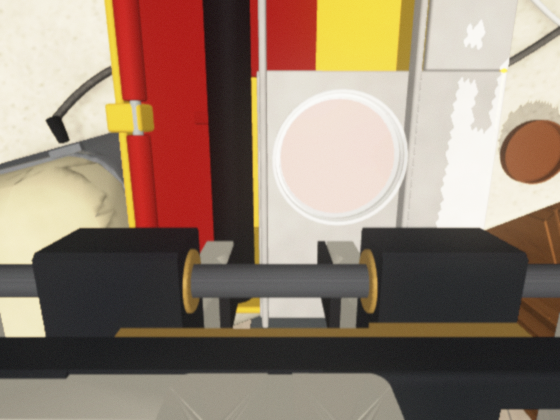

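The flap is held open, with the bin floor visible at z 0.024 and the plate hanging. Push slowly.

Call:
move_arm([
  [[0,0.7,0,0],[0,0.7,0,0],[0,0.7,0,0],[0,0.7,0,0],[0,0.7,0,0],[0,0.7,0,0],[0,0.7,0,0],[0,0.7,0,0]],
])

```text
clock: 6.45
tool_pos: [0.4934, -0.1196, 0.1749]
orientation: [-88.3, 90.0, 158.8]
force: [-3.4, 0.4, 5.7]
opening: 0.0351
```

```bash
python3 - <<'E'
from h import *
p,M,o=tool();print(o["clock"],tobin(p),o["force"],o["moment"])
im,d=snapshot("wrist");cv2.imwrite("pics/w4.png",im[:,:,::-1])
E
```

```text
6.45 [-0.00677189  0.02592074  0.17490314] [-3.38136975  0.40491546  5.66900084] [0.01705132 1.14768398 0.07692346]
```

View pics/w4.png

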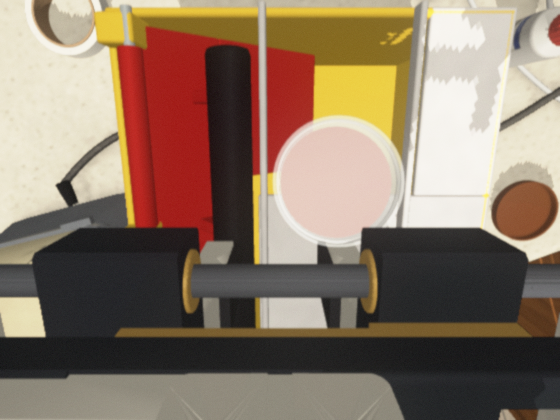

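The dish centre (338,181) is right at the deck edge (v≈180), with the flap still held. Push further.

Call:
move_arm([
  [[0,0.7,0,0],[0,0.7,0,0],[0,0.7,0,0],[0,0.7,0,0],[0,0,0,0],[0,0,0,0]],
])

```text
clock: 7.1
tool_pos: [0.5203, -0.1308, 0.1752]
orientation: [92.7, 89.9, -20.2]
force: [-1.3, -3.8, 5.4]
opening: 0.035
```

```bash
python3 - <<'E'
from h import *
p,M,o=tool();print(o["clock"],tobin(p),o["force"],o["moment"])
im,d=snapshot("wrist");cv2.imwrite("pics/w5.png",im[:,:,::-1])
E
```

```text
7.1 [0.02228599 0.02601855 0.17520897] [-1.33128564 -3.77730951  5.42578737] [-0.86598756  0.13130687 -0.06244506]
```

View pics/w5.png

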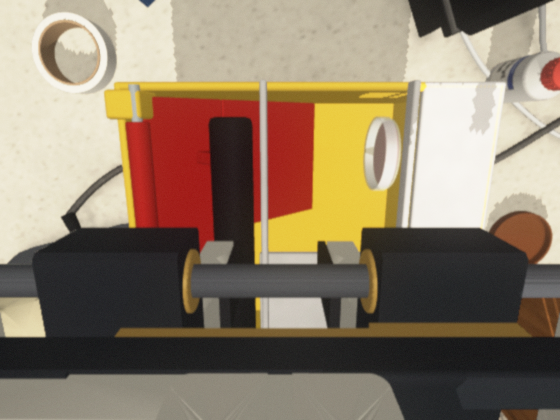

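The dish has dropped and sits on edge near the right wall of the bin, at (382,153). I wait a moment, measure its height, then let go.

Call:
move_arm([
  [[0,0,0,0],[0,0,0,0],[0,0,0,0],[0,0,0,0],[0,0,0,0],[0,0,0,0]],
])

```text
clock: 7.75
tool_pos: [0.5202, -0.1308, 0.1755]
orientation: [96.4, 89.9, -16.5]
force: [0.1, -2.5, 6.1]
opening: 0.0348
```

```bash
python3 - <<'E'
from h import *
p,M,o=tool();print(o["clock"],o["force"])
im,d=snapshot("wrist");K,T=Tw("wrist",o);P=tobin(cloud(K,T,d))
hsv=cv2.cvtColor(im,cv2.COLOR_RGB2HSV);S=hsv[...,1]
k=(d>0)&(P[...,0]>.02)&(P[...,0]<.098)&(P[...,1]<.02)&(P[...,1]>-.07)&(P[...,2]<.155)&(S<110)
q=P[k];print(len(q));print(np.percentile(q,[2,50,98],axis=0).round(3)) if len(q) else 0
cv2.imwrite("pics/w6.png",im[:,:,::-1])
E
```

```text
7.75 [ 0.05557549 -2.49852583  6.06524882]
2217
[[ 0.036 -0.068  0.033]
 [ 0.063 -0.047  0.071]
 [ 0.088 -0.045  0.082]]
```

View pics/w6.png

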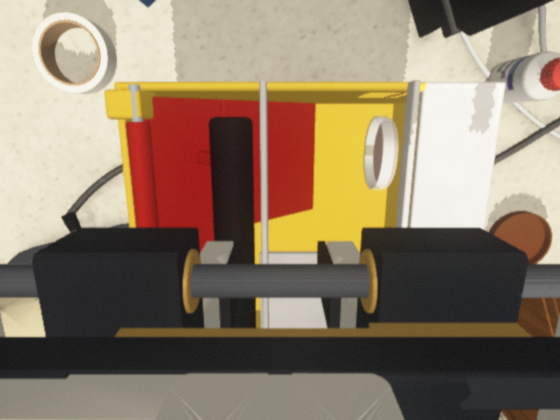

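The dish is at rest: same place in both views, its top at z ≈ 0.082, all inside the bin. Release the flap by going straight up, then check.

Call:
move_arm([
  [[-1,0,0,0],[-1,0,0,0],[-1,0,0,0],[-1,0,0,0],[-2,0,0,0],[-3,0,0,0],[-3,0,0,0],[0,0,0,0]],
])

```text
clock: 8.6
tool_pos: [0.5209, -0.1307, 0.2992]
orientation: [108.1, 89.6, -4.7]
force: [0.9, -0.8, 0.6]
opening: 0.0348
```

Call:
move_arm([
  [[-3,0,0,0],[-2,0,0,0],[0,0,0,0],[0,0,0,0],[0,0,0,0],[0,0,0,0],[0,0,0,0],[0,0,0,0]],
])

```text
clock: 9.4
tool_pos: [0.5192, -0.1304, 0.3442]
orientation: [-63.5, 90.0, -176.4]
force: [0.3, 0.0, -0.4]
opening: 0.0349
```

```bash
python3 - <<'E'
from h import *
p,M,o=tool();print(o["clock"],tobin(p),o["force"])
im,d=snapshot("wrist");K,T=Tw("wrist",o);P=tobin(cloud(K,T,d))
hsv=cv2.cvtColor(im,cv2.COLOR_RGB2HSV).astype(int)
k=(d>0)&(P[...,0]>.03)&(P[...,0]<.085)&(abs(P[...,1])<.025)
print("flap plate z",np.percentile(P[k][:,2],[5,50,95]),"median HSV",np.median(hsv[k],0))
k=(d>0)&(hsv[...,2]<60)&(P[...,0]>.03)&(P[...,0]<.08)&(abs(P[...,1]-.049)<.012);print("bar top",np.percentile(P[k][:,2],[50,95]))
a=cv2.imread("pics/scene1.png").astype(int);b,_=snapshot("scene");b=b[:,:,::-1].astype(int)
D=abs(a-b).max(2)
for n,(u,v) in dict(tape=(207,202),bottle=(353,244),clean=(389,292)).items(): print(n,D[v-16:v+17,u-14:u+15].mean().round(1),(D[v-16:v+17,u-14:u+15]>50).sum())
E
```

```text
9.4 [0.02120615 0.02594774 0.34415295] [ 0.29006004  0.03610776 -0.35132297]
flap plate z [0.17090586 0.43557116 0.45723822] median HSV [75. 19. 43.]
bar top [0.43435084 0.45180112]
tape 11.3 12
bottle 7.0 0
clean 7.4 0
```

```bash
python3 - <<'E'
from h import *
o=get_obs();im,d=snapshot("wrist");K,T=Tw("wrist",o);P=tobin(cloud(K,T,d));low=(d>0)&(P[...,2]<.25)
k=low&(P[...,0]>.03)&(P[...,0]<.085)&(abs(P[...,1])<.025);print("plate",np.percentile(P[k][:,2],[5,50,95]))
k=low&(P[...,0]>.03)&(P[...,0]<.08)&(abs(P[...,1]-.049)<.004);print("bar",np.percentile(P[k][:,2],[5,50,95]))
s,_=snapshot("scene");s=cv2.resize(s[150:320,160:420],None,fx=1.8,fy=1.8)
cv2.imwrite("pics/w7.png",np.vstack([im,cv2.copyMakeBorder(s,0,0,0,560-s.shape[1],cv2.BORDER_CONSTANT)])[:600 if 0 else None,:,::-1][-600:])
E
```

```text
plate [0.16936902 0.17055535 0.17180953]
bar [0.20254995 0.20417115 0.20556974]
```

View pics/w7.png

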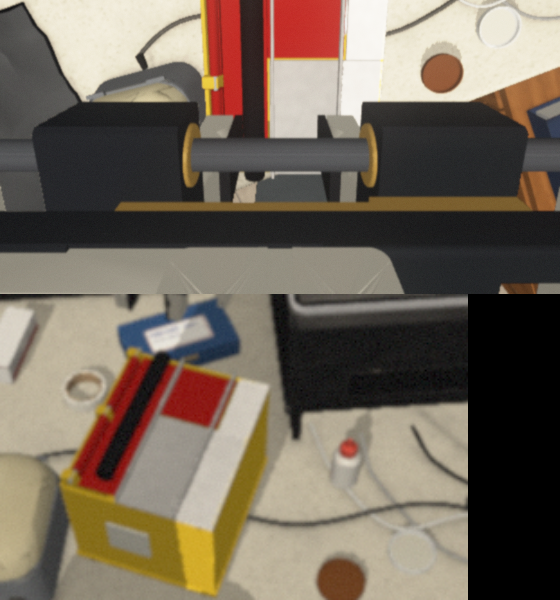

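The flap is shut: plate at z 0.1706, bar top at 0.204. The lane is empty and the tape, bottle and clean dish stand where they were. Handing in.

```bash
python3 -c "
from plant import close_job
print(close_job())"
```

```text
the job is handed in; nothing more can be done
None
```

The used petri dish is in the bin and the flap is shut again; I handed the job in at about 9.5 s. No verdict is reported, so the outcome rests on my own checks.

I pressed the bar down with one finger at about 5.7 N, with its top 5 mm above the deck. The other finger pushed the dish along the lane until it dropped. I kept the flap held until the dish was still, then went straight up.

- **Dish:** it stands on edge against the right inner wall of the bin, its top at z ≈ 0.082 m. It was in the same place in two pictures 0.65 s apart.
- **Flap:** shut, with the plate level with the deck (0.1706 m) and the bar top at 0.204 m.
- **Tape, bottle and clean dish:** they look unmoved. Comparing before and after pictures, only the tape's area showed a small difference (12 pixels, which I put down to the arm's shadow without checking); the close-up shows the roll in its place.
- **Touching:** the arm was clear of everything, with force readings near zero.
- **Disagreement:** the bin was about 4 mm nearer along the push direction in the wrist view than in my scene-camera estimate. I corrected for this before pressing.

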